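# Set up the slab-rolling board in a pottery room

## Robot

A 6-joint arm with a two-finger parallel gripper is mounted at the origin on the work surface. World frame = base frame: x ahead of the robot, y to its left, z up, the work surface at z = 0. Lengths are in m, angles in rad, forces in N, time in s.
With the tool pointing down it reaches from about 0.35 to 0.975 m from the base axis. Payload 4.9 kg.
Tool frame: the origin (TCP) lies midway between the tips of the shut fingers; the grasp point (between the pads) lies 19 mm behind it; z points along the fingers, y is the direction in which the jaws open and shut (so a half turn about z gives the same grasp; the last joint's range is limited). The gripper opens to 85 mm and grips with 20 to 120 N. Pads are 22 mm wide; open, the fingers measure 114 mm over their backs; the gripper's body (76 mm by 85 mm) begins 54 mm behind the grasp point. The pads swing forward as they close: fully open they stand 13 mm farther back than shut.
Start: joints at [1.175, 0.053, 1.613, -0, 1.476, -0.119], TCP at [0.171, 0.601, 0.2] pointing down, gripper open.
Joint ranges: [-3.01, 3.01], [-1.01, 2.22], [0.06, 2.58], [-1.02, 4.17], [0.09, 2.62], [-3.14, 3.14]. Speed limits (rad/s): [2.57, 2.57, 3.14, 3.14, 3.14, 3.14].

## Interface

Orientations are given as a rotation vector (axis times angle).
In Python, from station import ctrl gives the robot as it stands.
- The arm moves only by the shell command python3 -m jog 'ROWS' [FORCE]. ROWS is JSON, one flat list of numbers, 7 for each row, row after row: the opening, from 0 (shut) to 1 (fully open), then the shift along the tool's x, y, z in m, then the turn, a rotation vector about the tool's x, y, z in degrees. A call has 1 to 10 rows; each row shifts and turns the commanded pose from where the row before left it, along the tool's axes as they then stand; what a row does not reach is not made up. A row lasts 1/8 s, in which the tool goes at most 62.5 mm and 10.7 degrees, less where a joint would pass 70% of its speed; a pose out of reach is approached as far as the arm can. A call with a gripper value outside its range is refused whole. The fingers move at their own pace and stop on an object; FORCE is the grip in N (left out, the last holds). Time passes only in rows, so rows that do not move let the fingers close. It gives the time, the measured TCP pose, the force and the opening at its end, in the units of the state.
- ctrl.get_obs(): the state, without advancing time (a new reading comes with each control period).
- ctrl.get_image(name): name is "scene" or "top"; returns a dict with "image" (480x640x3 uint8, blue, green, red), "camera_matrix" (3x3 intrinsics, pixels), "rvec" (rotation vector, rad) and "tvec" (3), from world to camera coordinates, as OpenCV has them. Camera axes: x right, y down, z forward; pixel columns grow to the right and rows downward; lengths in m; the calibration is good to about 2 mm. A picture is of the moment at which its call begins. There is no depth.
- ctrl.finish_job(): hands the job in, once; it reports no verdict.
Trained networks look in a picture, given as the dict that the camera call returned (one of the last four; its "shot" number tells which), for a name from the list of things; names that differ only in an ending like _2 or _b are one class to them, and where a whole thing is asked for, a point or a joint stands for the part that bears it (a point fixed in the world has none). Each returns a list of dicts, best first, with "p" (0 to 1); they miss things now and then, are a little off and sometimes report something else, mostly with a low value. They report only what shows in the picture. A call takes as long as a camera call. They do not tell look-alikes from the thing itself.
- ctrl.boxes_of(target, picture): "box" ([centre column, centre row, width, height] in pixels, round what is visible of it).
The state is a dict: "t": time; "q": joint angles; "dq": joint speeds; "effort": joint torques, N m; "tool_pos": TCP position; "tool_rot": TCP orientation; "contact_force": force on the tool from outside, world axes, zero at the start; "wrist_torque": the same for the moment, N m; "opening": finger opening in m.
Only numpy, scipy, OpenCV 4.12 (cv2) and the standard library are available. Lean on these libraries where they do the work, as an engineer would, in place of code of your own. Each camera call takes 0.05 s, during which the arm holds its last target. There are 200 camera calls.

## Task

Get the plywood board ready for rolling out clay: lay the two guide sticks flat on it, one along each long edge, parallel to the edges and in line with each other, then pull the rolling pin out of its stoneware jar and lay it gently across the middle of both sticks, square to them, with its ends standing out equally on both sides. Leave the jar standing where it is and do not disturb the other things on the bench.

Things in the scene. Friction and masses are not known exactly. Their poses are not given: they have to be found in the camera images.
- board: Fixed plain plywood rolling board, 260 mm long (its x) by 180 mm wide (its y), its top 18 mm above the bench. Origin: centre of its underside, on the bench; x runs along the long edges, roughly away from the robot; z up.
- guide_a: Guide stick: plain pale wooden strip 200 x 25 x 10 mm, 40 g, loose, lying flat on the bench on the robot's left, beside and nearer than the board. Origin: its centre; x along its length, y across its 25 mm width, z through its 10 mm thickness.
- guide_b: Second guide stick, identical, lying flat on the bench on the robot's right. Same axes and origin; the two are interchangeable.
- pin: Rolling pin: plain pale wooden rod, no handles, 30 mm diameter, 200 mm long, 70 to 140 g. Origin: its mid-length; z along its axis, at the start towards its upper end. It stands loose in pin_jar, leaning about 14 degrees against the rim in any direction, with about 100 mm standing out above the rim; it slides out freely along its axis. Lying, it rolls but soon comes to rest.
- pin_foot (a point): Centre of the rolling pin's end face that stands down in the jar at the start, 100 mm from the pin's origin along its -z.
- pin_jar: Loose stoneware tool jar that holds the rolling pin, 0.6 kg, 70 mm outside diameter (73 at the rim), 105 mm high, bore 54 mm, floor 6 mm thick. Left or right of the board, at its far end. Origin: centre of its underside; z up.
- brush_jar: Identical jar on the other side of the board holding two glaze brushes; leave alone. Origin: centre of its underside.
- brush_a: Thin glaze brush, 205 mm long, leaning in brush_jar and standing out above it up to about 190 mm over the bench; leave alone. Origin: the foot end of its handle, z along it to the bristles.
- brush_b: Second brush in brush_jar, leaning the other way; leave alone. Same origin and axes.
- model_tool: Thin wooden modelling tool, 155 mm long (its x), 15 mm wide, 10 mm high, lying on the bench on the left between the guide stick and the jar; leave alone. Origin: under its middle.
- tub: Lidded white plastic tub, 78 mm diameter, 49 mm high, far left of the bench; leave alone. Origin: centre of its underside.
- test_tile: Terracotta test tile 100 x 100 x 9 mm lying beyond the board on the right; leave alone. Origin: centre of its underside.
- loop_tool: Turning tool with wooden handle and steel loop, 160 mm long (its x), 14 mm high, 32 mm wide, lying beyond the board on the left; leave alone. Origin: on the bench under the rod, 90 mm from the handle's end.
- glaze_jar: Glass jar with black cap, 68 mm diameter, 100 mm high, on the right of the bench; leave alone. Origin: centre of its underside.
There are look-alikes about, which are no part of the job. Leave any turquoise look-alike of the pin alone. What is shaped like the guide_b but green is not meant.

How it is judged:
On the way:
1. the rolling pin is drawn up out of its jar, its lower end above the rim, with the jar still standing (z of pin_foot in the frame of pin_jar above 0.105 m and angle between pin_jar's own z axis and vertical below 0.3 rad), for 0.1 s.
At the end, for the whole second after the job is handed in: Sticks flat on the board, one each side, within 8 deg of its long edges, centres 57-88 mm from its centre line and 40 mm of mid-length. Pin at rest on both, within 11 deg of square, its middle within 22 mm of the centre line and 60 mm of mid-length. Jar upright, moved under 40 mm (x of guide_a in the frame of board between -0.04 and 0.04 m and z of guide_a in the frame of board between 0.019 and 0.027 m and angle between the x axis of each of guide_a, guide_b and the x axis of board, either way round below 0.14 rad and angle between the z axis of each of guide_a, guide_b and the z axis of board, either way round below 0.06 rad and x of guide_b in the frame of board between -0.04 and 0.04 m and z of guide_b in the frame of board between 0.019 and 0.027 m and ((y of guide_a in the frame of board between 0.057 and 0.088 m and y of guide_b in the frame of board between -0.088 and -0.057 m) or (y of guide_a in the frame of board between -0.088 and -0.057 m and y of guide_b in the frame of board between 0.057 and 0.088 m)) and angle between the z axis of pin and the y axis of board, either way round below 0.2 rad and x of pin in the frame of board between -0.06 and 0.06 m and y of pin in the frame of board between -0.022 and 0.022 m and z of pin in the frame of board between 0.038 and 0.048 m and contact force between pin and guide_a above 0.05 N and contact force between pin and guide_b above 0.05 N and linear speed of each of pin, guide_a, guide_b below 0.02 m/s and angle between pin_jar's own z axis and vertical below 0.1 rad and distance of pin_jar from where it was at the start of the episode below 0.04 m); the robot touches nothing.
It fails at once if the brush jar is shifted by more than 30 mm, or a brush in it by more than 60 mm (distance of brush_jar from where it was at the start of the episode above 0.03 m or distance of any of brush_a, brush_b from where it was at the start of the episode above 0.06 m).
It fails at once if the modelling tool, tub, test tile, loop tool or glaze jar is shifted by more than 30 mm (distance of any of model_tool, tub, test_tile, loop_tool, glaze_jar from where it was at the start of the episode above 0.03 m).
It fails at once if the jar that holds the rolling pin is tipped over (more than 25 degrees) (angle between pin_jar's own z axis and vertical above 0.44 rad).
It fails at once if the rolling pin is dropped or pressed hard on a guide stick (over 40 N) (contact force between pin and guide_a above 40 N or contact force between pin and guide_b above 40 N).
It also fails if it takes over 72 s, if anything falls off the work surface, if the arm or the gripper's body presses on something with over 40 N, if the wrist force passes 120 N, or if a joint passes its speed limit or range.

## Working session

There is one attempt and no reset: what is moved stays moved. The work goes in short steps, Python scripts to look and compute and a shell command to move; the robot and the scene stay as the last step left them, time stands still between calls to the robot, and variables do not carry over. Pictures are saved under pics/ and viewed, about 8 in all and at most 12, crops included, and the job is handed in when it is done.

```bash
mkdir -p pics; ls; python3 - <<'E'
from station import ctrl
import cv2
for n in ("scene","top"):
    p=ctrl.get_image(n); cv2.imwrite(f"pics/{n}0.png",p["image"])
    R=cv2.Rodrigues(p["rvec"])[0]; print(n,p["camera_matrix"].tolist(),(-R.T@p["tvec"].reshape(3)).round(3), R.round(3).tolist())
    for t in ["board","guide_a","pin","pin_jar","model_tool"]:
        print(t,[([round(float(v)) for v in d["box"]],round(d["p"],2)) for d in ctrl.boxes_of(t,p)])
o=ctrl.get_obs(); print(o)
E
```

```text
pics
scene [[550.0043852302312, 0.0, 318.05438282028587], [0.0, 550.0043852302312, 243.18441827087335], [0.0, 0.0, 1.0]] [1.434 0.3   1.069] [[-0.328, 0.945, -0.002], [0.666, 0.23, -0.709], [-0.67, -0.234, -0.705]]
board [([331, 271, 88, 83], 0.72)]
guide_a [([178, 180, 55, 32], 0.91), ([454, 271, 79, 21], 0.82), ([231, 218, 71, 11], 0.61), ([331, 273, 84, 85], 0.26)]
pin [([192, 230, 31, 40], 0.62), ([265, 175, 67, 24], 0.62)]
pin_jar [([208, 256, 31, 47], 0.57)]
model_tool []
top [[569.767712554936, 0.0, 314.67318202309207], [0.0, 569.767712554936, 248.1044220038265], [0.0, 0.0, 1.0]] [ 0.379 -0.061  1.579] [[0.018, -1.0, -0.015], [-0.998, -0.017, -0.064], [0.063, 0.016, -0.998]]
board [([300, 241, 76, 104], 0.65)]
guide_a [([415, 274, 75, 21], 0.77), ([506, 321, 34, 70], 0.77), ([190, 276, 72, 14], 0.76)]
pin [([425, 197, 33, 29], 0.8), ([414, 354, 60, 52], 0.64)]
pin_jar [([417, 204, 33, 34], 0.79), ([300, 239, 74, 103], 0.71), ([195, 237, 56, 7], 0.71)]
model_tool [([195, 237, 56, 9], 0.61)]
{'t': 0.6, 'q': array([ 1.17500133e+00,  5.26920307e-02,  1.61287939e+00, -5.62223501e-06,
        1.47600835e+00, -1.18998710e-01]), 'dq': array([-8.39416734e-04,  1.27086336e-03, -2.87824201e-03,  7.34182614e-04,
       -2.33168709e-05,  4.10604086e-04]), 'effort': array([-2.37585100e-04, -3.93419194e+01, -3.70224452e+01, -1.22365186e-04,
        8.38697761e-04,  1.04469553e-06]), 'tool_pos': array([0.1707929 , 0.60119862, 0.20022085]), 'tool_rot': array([4.33401890e-01, 3.11154505e+00, 1.73460424e-05]), 'contact_force': array([ 0.06479174,  0.93001474, -0.17944473]), 'wrist_torque': array([ 0.05837379,  0.03240787, -0.02453129]), 'opening': 0.08553874903795136}
```

```bash
python3 - <<'E'
import cv2
a=cv2.imread("pics/top0.png")[130:420,130:570]; cv2.imwrite("pics/t1.png",cv2.resize(a,(800,527),interpolation=cv2.INTER_CUBIC))
E
```

```text
(no output)
```

View pics/t1.png

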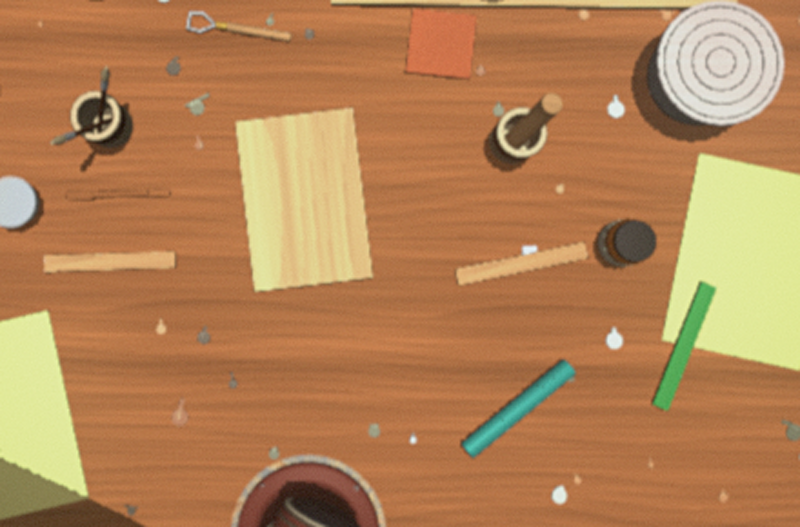

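View pics/scene0.png

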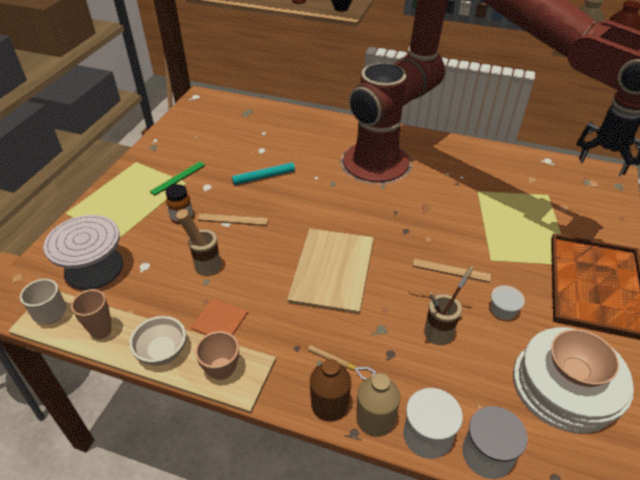

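The two pale sticks are at about (110,262) and (522,264) in the crop; the green strip at (685,345) is the look-alike. The pale-brown rod in the right-hand jar at (535,118) is the pin, not the turquoise rod at (520,408). The board is at (304,200). The scene view agrees, and the crop is already the enlarged view. Next I measure positions.

```bash
cat > h.py <<'E'
from station import ctrl
import cv2, numpy as np
from scipy.spatial.transform import Rotation as Ro
np.set_printoptions(precision=4,suppress=True)
def cam(p):
    return np.array(p["camera_matrix"]),cv2.Rodrigues(np.array(p["rvec"]))[0],np.array(p["tvec"]).reshape(3)
def w(p,uv,z):
    K,R,t=cam(p); c=-R.T@t; d=R.T@np.linalg.inv(K)@np.array([uv[0],uv[1],1.])
    return c+d*(z-c[2])/d[2]
def px(p,X):
    return cv2.projectPoints(np.array(X,float).reshape(-1,3),p["rvec"],p["tvec"],p["camera_matrix"],None)[0][:,0]
def tri(a,ua,b,ub):
    Pa,Pb=[(K@np.c_[R,t]) for K,R,t in (cam(a),cam(b))]
    X=cv2.triangulatePoints(Pa,Pb,np.array(ua,float),np.array(ub,float))[:,0]; return X[:3]/X[3]
def rect(p,box,z,thr=None,pad=5):
    """bright long thing in a box -> world centre, size, yaw of long side (deg)"""
    cx,cy,bw,bh=box; x0,y0=int(cx-bw/2-pad),int(cy-bh/2-pad); x1,y1=int(cx+bw/2+pad),int(cy+bh/2+pad)
    g=cv2.resize(p["image"][y0:y1,x0:x1],None,fx=4,fy=4,interpolation=cv2.INTER_CUBIC)[:,:,1]
    _,m=cv2.threshold(g,0,255,cv2.THRESH_OTSU)
    m=cv2.morphologyEx(m,cv2.MORPH_OPEN,np.ones((9,9)))
    c=max(cv2.findContours(m,0,2)[0],key=cv2.contourArea)[:,0]
    W=np.array([w(p,((u+.5)/4-.5+x0,(v+.5)/4-.5+y0),z)[:2] for u,v in c])*1000
    (x,y),s,a=cv2.minAreaRect(W.astype(np.float32))
    if s[0]<s[1]: a+=90
    return np.array([x,y])/1000,sorted(s),(a+90)%180-90
def to(pos,zdir,ydir):
    """shift (tool axes, m) and turn (deg, tool axes) from now to target"""
    o=ctrl.get_obs(); R0=Ro.from_rotvec(o["tool_rot"])
    z=np.array(zdir,float); z/=np.linalg.norm(z); y=np.array(ydir,float); y-=z*(y@z); y/=np.linalg.norm(y)
    best=None
    for s in (1,-1):
        R=Ro.from_matrix(np.c_[np.cross(s*y,z),s*y,z]); rv=(R0.inv()*R).as_rotvec(degrees=True)
        d=np.array(pos)-o["tool_pos"]
        print("shift before turn",R0.inv().apply(d),"shift after turn",R.inv().apply(d),"turn",rv,"rows>=%.1f"%max(np.linalg.norm(rv)/10.7,np.linalg.norm(d)/.0625))
E
python3 - <<'E'
from h import *
p=ctrl.get_image("top"); s=ctrl.get_image("scene")
print("board",rect(p,(300,241,76,104),.018))
for b in ((415,274,75,21),(190,276,72,14)): print("stick",rect(p,b,.010))
print("board sc",rect(s,(331,271,88,83),.018))
for b in ((231,218,71,11),(454,271,79,21)): print("stick sc",rect(s,b,.010))
tip=tri(p,(432.5,186.6),s,(182,215)); print("tip",tip, "tip at z.204",w(p,(432.5,186.6),.204),w(s,(182,215),.204))
print("jar",w(p,(130+521*.55,130+134*.55),.105), w(s,(204,242),.105))
big=np.hstack([cv2.resize(p["image"][165:240,385:460],(400,400),interpolation=2),cv2.resize(s["image"][200:280,160:240],(400,400),interpolation=2)])
cv2.imwrite("pics/j.png",big)
o=ctrl.get_obs();print(Ro.from_rotvec(o["tool_rot"]).as_matrix())
E
```

```text
board (array([0.5011, 0.0141]), [181.0244140625, 261.5592956542969], 7.7262372970581055)
stick (array([ 0.4167, -0.3154]), [39.12101364135742, 199.72108459472656], -76.91082191467285)
stick (array([0.4021, 0.3082]), [26.8126220703125, 198.9737091064453], -87.33115816116333)
board sc (array([0.5038, 0.0139]), [181.12603759765625, 262.06396484375], 7.708202362060547)
stick sc (array([ 0.4121, -0.3169]), [27.71091079711914, 200.52383422851562], -77.01811218261719)
stick sc (array([0.4063, 0.2765]), [25.310535430908203, 137.78404235839844], -87.09194493293762)
tip [ 0.6218 -0.3245  0.1972] tip at z.204 [ 0.6203 -0.3226  0.204 ] [ 0.6282 -0.3204  0.204 ]
jar [ 0.5922 -0.3003  0.105 ] [ 0.6074 -0.2898  0.105 ]
[[-0.9619  0.2733  0.    ]
 [ 0.2733  0.9619  0.    ]
 [-0.      0.     -1.    ]]
```

View pics/j.png

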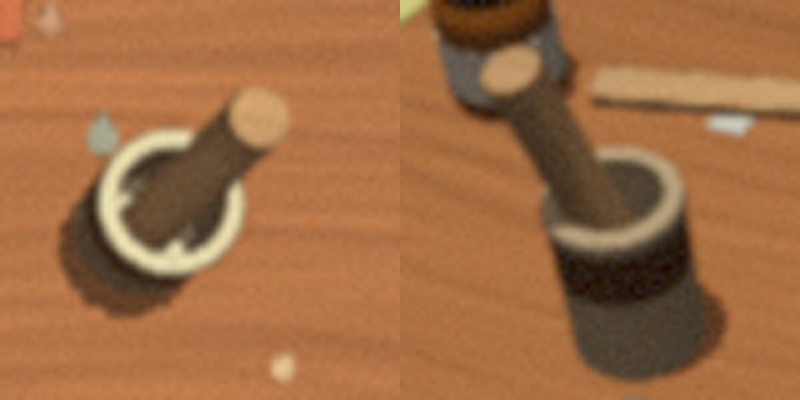

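```bash
cat >> h.py <<'E'
def az(a): a=np.radians(a); return [np.cos(a),np.sin(a),0]
D=[0,0,-1]
E
python3 - <<'E'
from h import *
p=ctrl.get_image("top"); s=ctrl.get_image("scene")
print("tip",tri(p,(433.5,186.9),s,(182.2,214.2)),w(p,(433.5,186.9),.204),w(s,(182.2,214.2),.204))
print("rim",tri(p,(417,203),s,(202.4,239.8)),w(p,(417,203),.105),w(s,(202.4,239.8),.105))
to([.402,.308,.08],D,az(2.7))
E
```

```text
tip [ 0.6204 -0.3258  0.1984] [ 0.6196 -0.325   0.204 ] [ 0.6256 -0.3213  0.204 ]
rim [ 0.595  -0.3024  0.0972] [ 0.594  -0.3015  0.105 ] [ 0.6017 -0.2973  0.105 ]
shift before turn [-0.3025 -0.2189  0.1202] shift after turn [-0.3038  0.2171  0.1202] turn [ 0.0037 -0.0003 71.4393] rows>=6.7
shift before turn [-0.3025 -0.2189  0.1202] shift after turn [ 0.3038 -0.2171  0.1202] turn [   0.0004    0.004  -108.5607] rows>=10.1
```

```bash
python3 -m jog '[0.6,-0.0432,-0.0313,0.0172,0,0,0, 0.6,-0.0432,-0.0313,0.0172,0,0,0, 0.6,-0.0432,-0.0313,0.0172,0,0,0, 0.6,-0.0432,-0.0313,0.0172,0,0,0, 0.6,-0.0432,-0.0313,0.0172,0,0,0, 0.6,-0.0432,-0.0313,0.0172,0,0,0, 0.6,-0.0432,-0.0313,0.0172,0,0,0]' 40 && python3 -m jog '[0.6,0,0,0,0,0,10.2, 0.6,0,0,0,0,0,10.2, 0.6,0,0,0,0,0,10.2, 0.6,0,0,0,0,0,10.2, 0.6,0,0,0,0,0,10.2, 0.6,0,0,0,0,0,10.2, 0.6,0,0,0,0,0,10.2, 0.6,0,0,0,0,0,0]'
python3 - <<'E'
from h import *
to([.402,.308,.001],D,az(2.7))
p=ctrl.get_image("top"); s=ctrl.get_image("scene")
big=np.hstack([cv2.resize(p["image"][236:316,150:230],(400,400),interpolation=2),cv2.resize(s["image"][230:310,410:490],(400,400),interpolation=2)])
cv2.imwrite("pics/a.png",big)
E
```

```text
t: 1.68
tool_pos: [0.4029, 0.3064, 0.0796]
tool_rot: [0.433, 3.111, 0.001]
contact_force: [0.4, 0.5, 0.0]
opening: 0.0513
t: 2.68
tool_pos: [0.4019, 0.3078, 0.0799]
tool_rot: [2.165, 2.276, 0.0]
contact_force: [-0.1, -1.1, 0.7]
opening: 0.0511
shift before turn [0.0001 0.0001 0.0789] shift after turn [0.0002 0.0001 0.0789] turn [ 0.0124 -0.0063  0.16  ] rows>=1.3
shift before turn [0.0001 0.0001 0.0789] shift after turn [-0.0002 -0.0001  0.0789] turn [   0.0099    0.0195 -179.84  ] rows>=16.8
```

View pics/a.png

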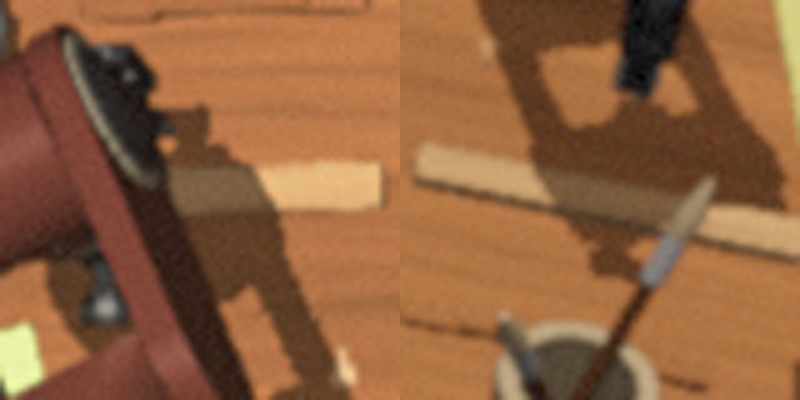

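The gripper hangs over the middle of the left stick, whose right end is at crop (380,185) in the top half. Brush clear. I descend and grip.

```bash
python3 -m jog '[0.6,0,0,0.04,0,0,0, 0.6,0,0,0.026,0,0,0, 0.6,0,0,0.012,0,0,0, 0,0,0,0,0,0,0, 0,0,0,0,0,0,0, 0,0,0,0,0,0,0, 0,0,0,0,0,0,0]' 40 && python3 -m jog '[0,0,0,-0.04,0,0,0, 0,0,0,-0.04,0,0,0, 0,0,0,0,0,0,0]'
python3 - <<'E'
from h import *
to([.4926,.0873,.06],D,az(97.7))
E
```

```text
t: 3.65
tool_pos: [0.4024, 0.3081, 0.0027]
tool_rot: [2.167, 2.274, 0.002]
contact_force: [0.2, 0.2, -0.7]
opening: 0.0002
t: 4.03
tool_pos: [0.4047, 0.3094, 0.0864]
tool_rot: [2.166, 2.272, 0.013]
contact_force: [0.2, 0.3, 0.3]
opening: 0.0004
shift before turn [-0.2262  0.0769  0.0261] shift after turn [-0.0573 -0.2319  0.0264] turn [  0.5261   0.2035 -94.9527] rows>=8.9
shift before turn [-0.2262  0.0769  0.0261] shift after turn [0.0573 0.2319 0.0264] turn [ 0.1987 -0.5138 85.0461] rows>=7.9
```

```bash
python3 - <<'E'
from h import *
p=ctrl.get_image("top"); s=ctrl.get_image("scene")
for n,q in (("t",p),("s",s)):
    print(n,[([round(float(v)) for v in d["box"]],round(d["p"],2)) for d in ctrl.boxes_of("guide_a",q)])
print(px(p,[.402,.308,.01]),px(s,[.402,.308,.01]))
big=np.hstack([cv2.resize(p["image"][236:316,150:230],(400,400),interpolation=2),cv2.resize(s["image"][220:320,400:500],(400,400),interpolation=2)])
cv2.imwrite("pics/b.png",big)
E
```

```text
t [([204, 276, 39, 8], 0.96), ([417, 273, 72, 24], 0.7), ([505, 322, 36, 71], 0.65)]
s [([231, 219, 71, 11], 0.91), ([455, 271, 81, 21], 0.83), ([178, 180, 53, 32], 0.81)]
[[189.5811 273.4551]] [[451.3942 268.1843]]
```

View pics/b.png

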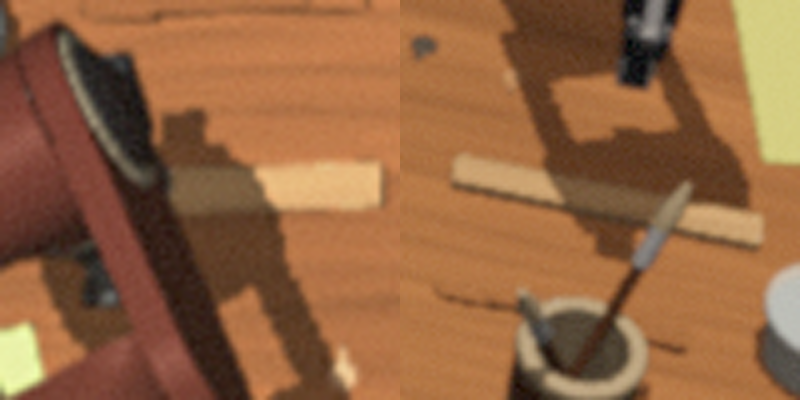

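```bash
python3 - <<'E'
from h import *
p=ctrl.get_image("top"); s=ctrl.get_image("scene")
o=ctrl.get_obs(); print(o["tool_pos"],o["opening"],px(s,o["tool_pos"]),px(p,o["tool_pos"]))
for q,u in ((s,(451.75,269.75)),): print(w(q,u,.01))
# far end + near end of stick from top
print(w(p,(150+381/5,236+184/5),.01), w(s,(400+(455-400)/4,220+165/4),.01),w(s,(400+(762-400)/4,220+228/4),.01))
E
```

```text
[0.4007 0.3072 0.0801] 8.798558220484878e-05 [[455.8575 248.9301]] [[183.6656 273.4331]]
[0.4072 0.3098 0.01  ]
[0.4056 0.2067 0.01  ] [0.4096 0.2099 0.01  ] [0.3999 0.408  0.01  ]
```

```bash
python3 - <<'E'
from h import *
s=ctrl.get_image("scene"); o=ctrl.get_obs()
c=px(s,o["tool_pos"])[0]; u=px(s,o["tool_pos"]-[0,0,.0] + np.array([0,0,-o["tool_pos"][2]+.01]))[0]
im=cv2.resize(s["image"][180:290,400:500],None,fx=5,fy=5,interpolation=2)
for q in (c,u): cv2.circle(im,tuple(int(v) for v in (q-[400,180])*5),4,(255,255,0),1)
cv2.imwrite("pics/c.png",im)
E
```

```text
(no output)
```

View pics/c.png

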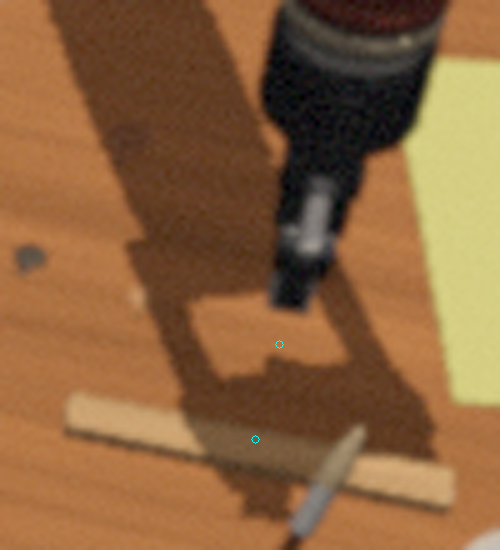

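The tip shows at crop (290,305), but the reported TCP projects to (279,344). So the real fingertips look some 20–30 mm higher or nearer the robot than reported. I'll probe the bench to find out.

```bash
python3 -m jog '[0,0,-0.05,0,0,0,0, 0,0,0,0.04,0,0,0, 0,0,0,0.03,0,0,0, 0,0,0,0.007,0,0,0, 0,0,0,0.002,0,0,0, 0,0,0,0,0,0,0, 0,0,0,0,0,0,0]'
python3 - <<'E'
from h import *
p=ctrl.get_image("top");s=ctrl.get_image("scene"); o=ctrl.get_obs()
print(o["tool_pos"],o["contact_force"],o["q"])
ims=[]
for q in (p,s):
    c=px(q,o["tool_pos"])[0]; x,y=[int(v) for v in c]
    im=cv2.resize(q["image"][y-40:y+40,x-40:x+40],(400,400),interpolation=2)
    cv2.circle(im,tuple(int(v) for v in (c-[x-40,y-40])*5),4,(255,255,0),1); ims.append(im)
cv2.imwrite("pics/d.png",np.hstack(ims))
E
```

```text
t: 5.25
tool_pos: [0.3529, 0.306, 0.004]
tool_rot: [2.167, 2.273, 0.003]
contact_force: [0.3, 0.5, -0.5]
opening: 0.0003
[0.3525 0.3058 0.0037] [-0.1095  0.3281  0.4127] [ 0.5549 -0.1182  2.1305 -0.      1.1277  0.507 ]
```

View pics/d.png

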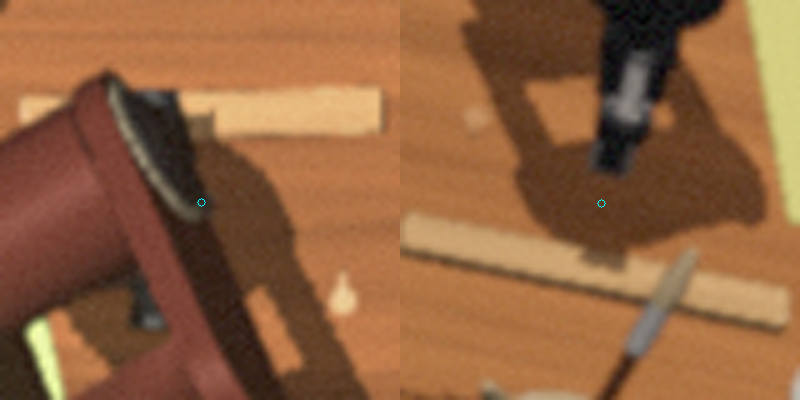

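```bash
python3 -m jog '[0,0,0,0.004,0,0,0, 0,0,0,0.002,0,0,0]' | sed -n '2p;4p'; python3 -m jog '[0,0,0,0.003,0,0,0, 0,0,0,0,0,0,0]' | sed -n '2p;4p';python3 -m jog '[0,0,0,0.003,0,0,0, 0,0,0,0,0,0,0]' | sed -n '2p;4p'
```

```text
tool_pos: [0.3517, 0.3053, -0.0035]
contact_force: [-0.3, 0.5, 0.2]
tool_pos: [0.3515, 0.3052, -0.0067]
contact_force: [-0.1, 0.1, 0.1]
tool_pos: [0.3517, 0.3053, -0.0095]
contact_force: [0.0, 0.1, 0.7]
```

```bash
for i in 1; do python3 -m jog '[0,0,0,0.002,0,0,0, 0,0,0,0,0,0,0]' | sed -n '2p;4p'; python3 -m jog '[0,0,0,0.002,0,0,0, 0,0,0,0,0,0,0]' | sed -n '2p;4p';python3 -m jog '[0,0,0,0.002,0,0,0, 0,0,0,0,0,0,0]' | sed -n '2p;4p'; python3 -m jog '[0,0,0,0.002,0,0,0, 0,0,0,0,0,0,0]' | sed -n '2p;4p'; done
```

```text
tool_pos: [0.3517, 0.3053, -0.0113]
contact_force: [0.0, -0.6, 0.4]
tool_pos: [0.3517, 0.3053, -0.0134]
contact_force: [0.3, -0.3, 0.5]
tool_pos: [0.3517, 0.3053, -0.0154]
contact_force: [-0.5, -0.3, -0.7]
tool_pos: [0.3517, 0.3053, -0.0174]
contact_force: [0.4, 0.0, -0.2]
```

```bash
for i in 1; do python3 -m jog '[0,0,0,0.002,0,0,0, 0,0,0,0,0,0,0]' | sed -n '2p;4p'; python3 -m jog '[0,0,0,0.001,0,0,0, 0,0,0,0,0,0,0]' | sed -n '2p;4p';python3 -m jog '[0,0,0,0.001,0,0,0, 0,0,0,0,0,0,0]' | sed -n '2p;4p'; python3 -m jog '[0,0,0,0.001,0,0,0, 0,0,0,0,0,0,0]' | sed -n '2p;4p'; done
```

```text
tool_pos: [0.3517, 0.3053, -0.0194]
contact_force: [-0.4, -0.3, 0.7]
tool_pos: [0.3518, 0.3054, -0.0203]
contact_force: [0.2, 0.0, -0.0]
tool_pos: [0.3518, 0.3054, -0.0213]
contact_force: [-0.7, -0.3, -0.0]
tool_pos: [0.3518, 0.3053, -0.0223]
contact_force: [-0.6, -0.0, -0.3]
```

```bash
python3 - <<'E'
from h import *
s=ctrl.get_image("scene"); o=ctrl.get_obs()
P=np.array([[*o["tool_pos"][:2],z] for z in (0,.02)]); c=px(s,P); x,y=[int(v) for v in c[0]]
im=cv2.resize(s["image"][y-40:y+25,x-40:x+40],None,fx=8,fy=8,interpolation=2)
for q in c: cv2.circle(im,tuple(int(v) for v in (q-[x-40,y-40])*8),4,(255,255,0),1)
cv2.imwrite("pics/e.png",im)
E
```

```text
(no output)
```

View pics/e.png

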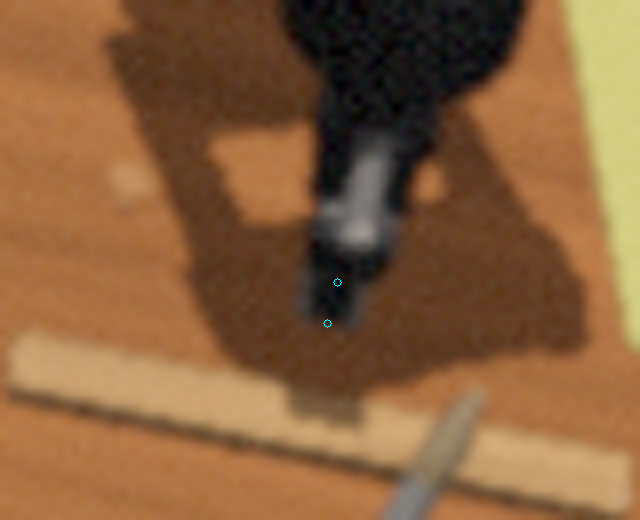

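```bash
for i in 1; do python3 -m jog '[0,0,0,0.001,0,0,0, 0,0,0,0,0,0,0]' | sed -n '2p;4p'; python3 -m jog '[0,0,0,0.001,0,0,0, 0,0,0,0,0,0,0]' | sed -n '2p;4p';python3 -m jog '[0,0,0,0.001,0,0,0, 0,0,0,0,0,0,0]' | sed -n '2p;4p'; done
```

```text
tool_pos: [0.3518, 0.3053, -0.0233]
contact_force: [0.1, -0.0, -0.4]
tool_pos: [0.3518, 0.3054, -0.0243]
contact_force: [0.3, -0.0, 0.2]
tool_pos: [0.3518, 0.3054, -0.0253]
contact_force: [-0.3, 0.8, 0.3]
```

```bash
for i in 1; do python3 -m jog '[0,0,0,0.001,0,0,0, 0,0,0,0,0,0,0]' | sed -n '2p;4p'; python3 -m jog '[0,0,0,0.001,0,0,0, 0,0,0,0,0,0,0]' | sed -n '2p;4p';python3 -m jog '[0,0,0,0.001,0,0,0, 0,0,0,0,0,0,0]' | sed -n '1,2p;4p'; done
python3 - <<'E'
from h import *
s=ctrl.get_image("scene"); o=ctrl.get_obs(); p=ctrl.get_image("top")
print(o)
P=np.array([[*o["tool_pos"][:2],z] for z in (0,.02)]); c=px(s,P); x,y=[int(v) for v in c[0]]
im=cv2.resize(s["image"][y-40:y+25,x-40:x+40],None,fx=5,fy=5,interpolation=2)
im2=cv2.resize(p["image"][230:295,145:225],None,fx=5,fy=5,interpolation=2)
for q in c: cv2.circle(im,tuple(int(v) for v in (q-[x-40,y-40])*5),2,(255,255,0),1)
for q in px(p,P): cv2.circle(im2,tuple(int(v) for v in (q-[145,230])*5),2,(255,255,0),1)
cv2.imwrite("pics/f.png",np.hstack([im,im2]))
E
```

```text
tool_pos: [0.3518, 0.3053, -0.0263]
contact_force: [0.4, -0.5, 0.3]
tool_pos: [0.3518, 0.3053, -0.0273]
contact_force: [-0.8, 0.7, -1.2]
t: 9.65
tool_pos: [0.3518, 0.3054, -0.0283]
contact_force: [0.4, -0.7, -0.0]
{'t': 9.7, 'q': array([ 0.5549, -0.0601,  2.1409,  0.    ,  1.0609,  0.507 ]), 'dq': array([ 0.    , -0.0017, -0.0014, -0.0005,  0.0002,  0.    ]), 'effort': array([ -0.0017, -27.4108, -30.0538,  -0.0002,   0.0005,   0.    ]), 'tool_pos': array([ 0.3518,  0.3054, -0.0283]), 'tool_rot': array([-2.1676, -2.274 ,  0.0002]), 'contact_force': array([ 0.1569,  0.6886, -0.2331]), 'wrist_torque': array([-0.031 ,  0.0101,  0.0291]), 'opening': -0.0001260995567146294}
```

View pics/f.png

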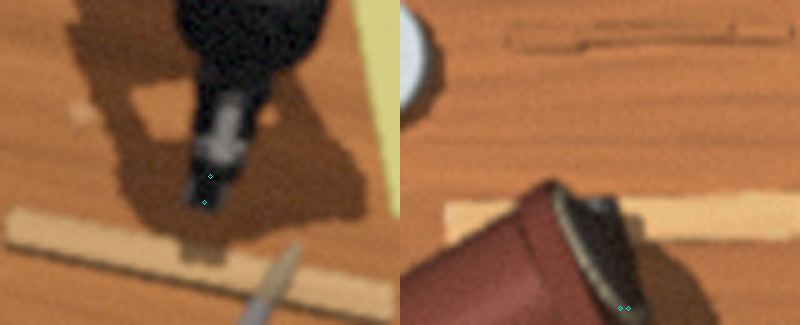

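```bash
python3 - <<'E'
from h import *
s=ctrl.get_image("scene"); p=ctrl.get_image("top")
print(px(s,[[0,0,0],[.171,.601,.2],[.171,.601,.3]]),px(p,[[0,0,0],[.171,.601,.2]]))
a=cv2.imread("pics/scene0.png")
x=cv2.resize(a[90:190,540:640],(400,400),interpolation=2); y=cv2.resize(a[100:200,326:426],(400,400),interpolation=2)
cv2.imwrite("pics/g.png",np.hstack([x,y]))
E
```

```text
[[376.3331 161.0293]
 [595.607  181.374 ]
 [610.3949 148.4512]] [[298.3073 423.1231]
 [ 47.0237 365.6578]]
```

View pics/g.png

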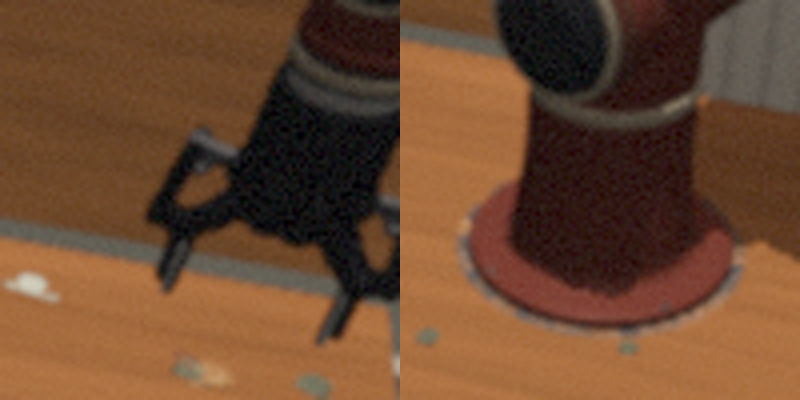

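All evidence points to a pure offset along the tool axis: the near finger corner biases my read, so the real tips are likely about 35 mm behind the reported TCP. I keep probing.

```bash
python3 -m jog '[0,0,0,0.002,0,0,0, 0,0,0,0,0,0,0]' | sed -n '2p;4p'; python3 -m jog '[0,0,0,0.0015,0,0,0, 0,0,0,0,0,0,0]' | sed -n '2p;4p';python3 -m jog '[0,0,0,0.0015,0,0,0, 0,0,0,0,0,0,0]' | sed -n '2p;4p';python3 -m jog '[0,0,0,0.0015,0,0,0, 0,0,0,0,0,0,0]' | sed -n '1,2p;4p'
```

```text
tool_pos: [0.3517, 0.3053, -0.0304]
contact_force: [0.2, -0.6, -0.3]
tool_pos: [0.352, 0.3055, -0.031]
contact_force: [-0.7, -1.2, 5.3]
tool_pos: [0.352, 0.3055, -0.0311]
contact_force: [-6.8, -4.9, 18.1]
t: 10.85
tool_pos: [0.352, 0.3055, -0.0312]
contact_force: [-11.7, -8.7, 28.7]
```

```bash
python3 - <<'E'
from h import *
o=ctrl.get_obs(); print(o["contact_force"],o["effort"])
E
```

```text
[-11.6661  -8.7448  28.7474] [ -0.6491 -17.6337 -25.5252   0.2177  -4.0901  -0.0015]
```

Contact is at reported z = −0.031, so the real tips lie 31 mm behind the reported TCP. I will correct for that and grasp the stick.

```bash
sed -i 's/d=np.array(pos)-o\["tool_pos"\]/d=np.array(pos)+0.031*z-o["tool_pos"]/; s/axes, m) and/axes, m; pos = true tip, 31 mm behind TCP) and/' h.py
python3 -m jog '[0,0,0,-0.03,0,0,0, 0.6,0,0,-0.02,0,0,0, 0.6,0,0.052,0,0,0,0, 0.6,0,0,0,0,0,0, 0.6,0,0,0.03,0,0,0, 0.6,0,0,0.013,0,0,0, 0.6,0,0,0,0,0,0]' 40
python3 - <<'E'
from h import *
to([.404,.308,0],D,az(2.7))
E
```

```text
t: 11.72
tool_pos: [0.402, 0.3071, -0.0292]
tool_rot: [-2.167, -2.273, 0.006]
contact_force: [-0.4, 0.3, 0.0]
opening: 0.0515
shift before turn [0.0008 0.002  0.0018] shift after turn [0.0008 0.002  0.0018] turn [-0.1909  0.0928  0.0562] rows>=0.0
shift before turn [0.0008 0.002  0.0018] shift after turn [-0.0008 -0.002   0.0018] turn [  -0.1457   -0.2998 -179.9435] rows>=16.8
```

```bash
python3 -m jog '[0.6,0.001,0.002,0.002,0,0,0, 0,0,0,0,0,0,0, 0,0,0,0,0,0,0, 0,0,0,0,0,0,0, 0,0,0,0,0,0,0]' 40 && python3 -m jog '[0,0,0,-0.04,0,0,0, 0,0,0,-0.04,0,0,0, 0,0,0,0,0,0,0, 0,0,0,0,0,0,0]'
python3 - <<'E'
from h import *
to([.4926,.0873,.045],D,az(97.7))
E
```

```text
t: 12.35
tool_pos: [0.4066, 0.3095, -0.0286]
tool_rot: [2.167, 2.274, 0.003]
contact_force: [-0.5, 0.5, 5.8]
opening: 0.0237
t: 12.85
tool_pos: [0.405, 0.3085, 0.0493]
tool_rot: [-2.167, -2.274, 0.003]
contact_force: [0.6, -0.3, 0.0]
opening: 0.0237
shift before turn [-0.2251  0.077   0.0353] shift after turn [-0.0572 -0.231   0.0353] turn [ -0.1037  -0.0376 -94.9626] rows>=8.9
shift before turn [-0.2251  0.077   0.0353] shift after turn [0.0572 0.231  0.0353] turn [-0.0367  0.1012 85.0374] rows>=7.9
```

```bash
python3 -m jog '[0,-0.045,0.0154,0.005,0,0,0, 0,-0.045,0.0154,0.005,0,0,0, 0,-0.045,0.0154,0.005,0,0,0, 0,-0.045,0.0154,0.005,0,0,0, 0,-0.045,0.0154,0.005,0,0,0, 0,0,0,0,0,0,0]' && python3 -m jog '[0,0,0,0,0,0,10.6, 0,0,0,0,0,0,10.6, 0,0,0,0,0,0,10.6, 0,0,0,0,0,0,10.6, 0,0,0,0,0,0,10.6, 0,0,0,0,0,0,10.6, 0,0,0,0,0,0,10.6, 0,0,0,0,0,0,10.8, 0,0,0,0,0,0,0]'
python3 - <<'E'
from h import *
to([.4926,.0873,.019],D,az(97.7))
E
```

```text
t: 13.6
tool_pos: [0.4923, 0.0855, 0.0229]
tool_rot: [-2.171, -2.267, 0.005]
contact_force: [-0.1, 0.7, -0.7]
opening: 0.0236
t: 14.72
tool_pos: [0.4919, 0.0888, 0.0238]
tool_rot: [-3.134, -0.219, 0.004]
contact_force: [-0.5, -0.6, -0.4]
opening: 0.0236
shift before turn [0.0006 0.0016 0.0358] shift after turn [-0.0005 -0.0015  0.0358] turn [  -0.2537   -0.0526 -179.7187] rows>=16.8
shift before turn [0.0006 0.0016 0.0358] shift after turn [0.0005 0.0015 0.0358] turn [-0.0335  0.1618  0.2811] rows>=0.6
```

```bash
python3 -m jog '[0,0,0.0015,0.02,0,0,0, 0,0,0,0.01,0,0,0, 0,0,0,0.003,0,0,0, 0,0,0,0,0,0,0, 0,0,0,0.001,0,0,0, 0,0,0,0,0,0,0]' && python3 -m jog '[0.5,0,0,0,0,0,0, 0.5,0,0,0,0,0,0, 0.5,0,0,-0.005,0,0,0, 0.5,0,0,-0.05,0,0,0, 0.6,0,0,-0.04,0,0,0, 0.6,0,0,0,0,0,0]'
python3 - <<'E'
from h import *
to([.4125,-.316,.075],D,az(13))
to([.4125,-.316,.075],D,az(13))
E
```

```text
t: 15.48
tool_pos: [0.494, 0.0865, -0.0083]
tool_rot: [3.134, 0.214, 0.001]
contact_force: [-0.1, -0.3, 0.1]
opening: 0.0235
t: 16.23
tool_pos: [0.497, 0.0866, 0.0912]
tool_rot: [3.134, 0.214, 0.014]
contact_force: [-0.3, 0.1, -0.1]
opening: 0.0514
shift before turn [-0.1388  0.3873  0.0463] shift after turn [-0.3732 -0.1729  0.0472] turn [  0.4695  -0.3412 -95.1987] rows>=8.9
shift before turn [-0.1388  0.3873  0.0463] shift after turn [0.3732 0.1729 0.0472] turn [-0.3329 -0.458  84.8   ] rows>=7.9
shift before turn [-0.1388  0.3873  0.0463] shift after turn [-0.3732 -0.1729  0.0472] turn [  0.4695  -0.3412 -95.1987] rows>=8.9
shift before turn [-0.1388  0.3873  0.0463] shift after turn [0.3732 0.1729 0.0472] turn [-0.3329 -0.458  84.8   ] rows>=7.9
```

```bash
python3 -m jog '[0.6,-0.0198,0.0553,0.004,0,0,0, 0.6,-0.0198,0.0553,0.004,0,0,0, 0.6,-0.0198,0.0553,0.004,0,0,0, 0.6,-0.0198,0.0553,0.004,0,0,0, 0.6,-0.0198,0.0553,0.004,0,0,0, 0.6,-0.0198,0.0553,0.004,0,0,0, 0.6,-0.0198,0.0553,0.004,0,0,0]' && python3 -m jog '[0.6,0,0,0,0,0,-10.6, 0.6,0,0,0,0,0,-10.6, 0.6,0,0,0,0,0,-10.6, 0.6,0,0,0,0,0,-10.6, 0.6,0,0,0,0,0,-10.6, 0.6,0,0,0,0,0,-10.6, 0.6,0,0,0,0,0,-10.6, 0.6,0,0,0,0,0,-10.6, 0.6,0,0,0,0,0,-10.4, 0.6,0,0,0,0,0,0]'
python3 - <<'E'
from h import *
to([.4125,-.316,.0],D,az(13))
p=ctrl.get_image("top"); s=ctrl.get_image("scene")
print("stick A",rect(s,(*px(s,[.4926,.0873,.028])[0],60,60),.028,pad=0), "B scene",rect(s,(231,218,71,11),.01))
im=[cv2.resize(q["image"][b:b+150,a:a+150],(400,400),interpolation=2) for q,a,b in ((p,240,170),(s,260,190))]
cv2.imwrite("pics/k.png",np.hstack(im))
E
```

```text
t: 17.1
tool_pos: [0.4076, -0.3172, 0.0571]
tool_rot: [-3.133, -0.213, 0.001]
contact_force: [1.9, 0.7, 0.5]
opening: 0.0517
t: 18.35
tool_pos: [0.4082, -0.3152, 0.0572]
tool_rot: [-1.957, -2.455, -0.0]
contact_force: [0.1, -0.1, 1.0]
opening: 0.0515
shift before turn [-0.0018  0.0041  0.0881] shift after turn [-0.0017  0.004   0.0882] turn [-0.0565 -0.0991 -0.1249] rows>=1.4
shift before turn [-0.0018  0.0041  0.0881] shift after turn [ 0.0017 -0.004   0.0882] turn [ -0.1556   0.0887 179.875 ] rows>=16.8
stick A (array([0.4918, 0.0642]), [116.62198638916016, 211.40426635742188], 18.302688598632812) B scene (array([ 0.4273, -0.3775]), [88.75033569335938, 120.4303970336914], -70.94003868103027)
```

View pics/k.png

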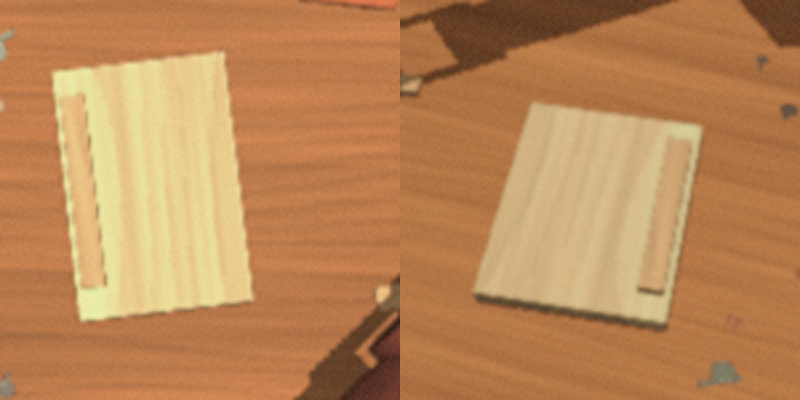

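Stick A lies along the board's left edge at crop (83,191). Next is stick B.

```bash
python3 -m jog '[0.6,-0.002,0.004,0.04,0,0,0, 0.6,0,0,0.03,0,0,0, 0.6,0,0,0.013,0,0,0, 0.6,0,0,0.004,0,0,0, 0.6,0,0,0,0,0,0, 0,0,0,0,0,0,0, 0,0,0,0,0,0,0, 0,0,0,0,0,0,0, 0,0,0,0,0,0,0]' 40 && python3 -m jog '[0,0,0,-0.04,0,0,0, 0,0,0,-0.04,0,0,0, 0,0,0,0,0,0,0, 0,0,0,0,0,0,0]'
python3 - <<'E'
from h import *
to([.5124,-.0593,.045],D,az(97.7))
# where did stick A / board land, top camera: hue/brightness split inside the board
p=ctrl.get_image("top")
print("board",rect(p,(300,241,76,104),.018))
g=p["image"][190:295,255:345].astype(int)
for v in (215,241,265): print(v,p["image"][v,258:345:2].tolist()[:16])
E
```

```text
t: 19.58
tool_pos: [0.4141, -0.3179, -0.0273]
tool_rot: [1.954, 2.457, -0.0]
contact_force: [0.0, 1.3, 6.2]
opening: 0.0233
t: 20.08
tool_pos: [0.4127, -0.3164, 0.0506]
tool_rot: [-1.955, -2.458, -0.0]
contact_force: [0.2, 0.1, -1.1]
opening: 0.0233
shift before turn [0.2281 0.155  0.0367] shift after turn [-0.1333  0.2415  0.0366] turn [  0.0138  -0.0712 -84.7033] rows>=7.9
shift before turn [0.2281 0.155  0.0367] shift after turn [ 0.1333 -0.2415  0.0366] turn [-0.073  -0.0142 95.2967] rows>=8.9
board (array([0.5011, 0.0143]), [181.41551208496094, 261.78057861328125], 7.692821025848389)
215 [[83, 133, 201], [83, 132, 196], [142, 207, 224], [127, 184, 229], [135, 199, 233], [126, 184, 232], [120, 178, 228], [117, 169, 203], [159, 227, 234], [154, 222, 234], [152, 220, 234], [150, 220, 234], [141, 203, 234], [135, 197, 229], [139, 203, 233], [149, 212, 234]]
241 [[81, 127, 194], [73, 123, 187], [77, 124, 196], [123, 180, 211], [135, 196, 222], [128, 187, 233], [132, 194, 233], [129, 191, 233], [122, 180, 228], [141, 208, 221], [155, 224, 233], [153, 221, 233], [156, 223, 235], [152, 219, 234], [138, 199, 232], [137, 197, 229]]
265 [[80, 131, 201], [82, 133, 203], [81, 132, 204], [84, 135, 205], [101, 153, 207], [163, 230, 234], [122, 176, 224], [127, 186, 233], [128, 190, 233], [129, 188, 233], [121, 175, 202], [160, 228, 235], [160, 226, 235], [154, 221, 235], [145, 209, 234], [137, 201, 232]]
```

```bash
python3 -m jog '[0,0.0456,0.031,0.005,0,0,0, 0,0.0456,0.031,0.005,0,0,0, 0,0.0456,0.031,0.005,0,0,0, 0,0.0456,0.031,0.005,0,0,0, 0,0.0456,0.031,0.005,0,0,0, 0,0,0,0,0,0,0]' && python3 -m jog '[0,0,0,0,0,0,-10.6, 0,0,0,0,0,0,-10.6, 0,0,0,0,0,0,-10.6, 0,0,0,0,0,0,-10.6, 0,0,0,0,0,0,-10.6, 0,0,0,0,0,0,-10.6, 0,0,0,0,0,0,-10.6, 0,0,0,0,0,0,-10.5, 0,0,0,0,0,0,0]'
python3 - <<'E'
from h import *
to([.512,-.0593,.021],D,az(97.7))
p=ctrl.get_image("top"); print("A seen at",w(p,(271.1,241.6),.028), "board centre .5015,.0142")
E
```

```text
t: 20.88
tool_pos: [0.5117, -0.0564, 0.0238]
tool_rot: [-1.946, -2.46, 0.002]
contact_force: [-0.2, -1.7, -1.6]
opening: 0.0235
t: 22.0
tool_pos: [0.5117, -0.0606, 0.025]
tool_rot: [0.206, -3.132, -0.001]
contact_force: [0.6, 0.4, -0.9]
opening: 0.0238
shift before turn [-0.0006  0.0012  0.035 ] shift after turn [-0.0005  0.0012  0.035 ] turn [ 0.0378 -0.136  -0.1921] rows>=0.6
shift before turn [-0.0006  0.0012  0.035 ] shift after turn [ 0.0005 -0.0012  0.035 ] turn [ -0.2134  -0.0593 179.8078] rows>=16.8
A seen at [0.4927 0.083  0.028 ] board centre .5015,.0142
```

```bash
python3 -m jog '[0,-0.0005,0.001,0.02,0,0,0, 0,0,0,0.01,0,0,0, 0,0,0,0.003,0,0,0, 0,0,0,0,0,0,0, 0,0,0,0.001,0,0,0, 0,0,0,0,0,0,0]' && python3 -m jog '[0.5,0,0,0,0,0,0, 0.5,0,0,0,0,0,0, 0.5,0,0,-0.005,0,0,0, 0.5,0,0,-0.06,0,0,0, 0.6,0,0,-0.06,0,0,0, 0.6,0,0,-0.06,0,0,0, 0.6,0,0,0,0,0,0]'
python3 - <<'E'
from h import *
o=ctrl.get_obs(); print(o["q"],o["tool_pos"])
p=ctrl.get_image("top");s=ctrl.get_image("scene")
tip=np.array([.622,-.324,.2025]); rim=np.array([.597,-.3005,.105])
print("lean az",np.degrees(np.arctan2(tip[1]-rim[1],tip[0]-rim[0])))
for n,q in (("t",p),("s",s)):
    for t in ("pin","pin_jar"): print(n,t,[([round(float(v)) for v in d["box"]],round(d["p"],2)) for d in ctrl.boxes_of(t,q)])
E
```

```text
t: 22.8
tool_pos: [0.5137, -0.059, -0.0072]
tool_rot: [-0.211, 3.134, -0.0]
contact_force: [-0.7, 0.2, -0.8]
opening: 0.0233
t: 23.68
tool_pos: [0.5173, -0.0599, 0.185]
tool_rot: [-0.21, 3.122, -0.007]
contact_force: [0.4, 0.2, -0.6]
opening: 0.0511
[-0.2582 -0.2006  1.8783 -0.      1.4505 -1.9634] [ 0.5173 -0.0599  0.185 ]
lean az -43.22853025996592
t pin [([416, 355, 61, 52], 0.8), ([425, 197, 30, 29], 0.69), ([270, 149, 45, 8], 0.53)]
t pin_jar [([417, 204, 30, 32], 0.89)]
s pin [([260, 177, 52, 20], 0.7), ([193, 229, 30, 39], 0.64)]
s pin_jar [([205, 255, 30, 45], 0.73)]
```

```bash
cat >> h.py <<'E'
LE=np.radians(-43.6); H=np.array([np.cos(LE),np.sin(LE),0]); Z=np.array([0,0,1.])
def dirs(el,phi=LE): # el: degrees below horizontal
    e=np.radians(el); h=np.array([np.cos(phi),np.sin(phi),0]); return np.cos(e)*h-np.sin(e)*Z, np.cross(Z,h)
U=np.sin(np.radians(14))*H+np.cos(np.radians(14))*Z
TIP=np.array([.622,-.323,.2025]); G=TIP-.062*U
E
python3 - <<'E'
from h import *
z,y=dirs(34); print(G,z); to(G+.017*z-.10*z,z,y)
E
```

```text
[ 0.6111 -0.3127  0.1423] [ 0.6004 -0.5717 -0.5592]
shift before turn [-0.0372 -0.2315  0.0032] shift after turn [-0.111  -0.1157  0.1711] turn [ 25.0085 -52.318   47.0627] rows>=7.0
shift before turn [-0.0372 -0.2315  0.0032] shift after turn [0.111  0.1157 0.1711] turn [  62.1035   29.6861 -116.1975] rows>=12.6
```

```bash
python3 -m jog '[1,0,0,0,3.13,-6.54,5.88, 1,0,0,0,3.13,-6.54,5.88, 1,0,0,0,3.13,-6.54,5.88, 1,0,0,0,3.13,-6.54,5.88, 1,0,0,0,3.13,-6.54,5.88, 1,0,0,0,3.13,-6.54,5.88, 1,0,0,0,3.13,-6.54,5.88, 1,0,0,0,3.13,-6.54,5.88, 1,0,0,0,0,0,0]' 60
python3 - <<'E'
from h import *
z,y=dirs(34); to(G+.017*z-.10*z,z,y); print(ctrl.get_obs()["q"])
E
```

```text
t: 25.1
tool_pos: [0.5105, -0.0594, 0.1715]
tool_rot: [0.776, 2.118, -0.43]
contact_force: [0.8, -1.4, -0.6]
opening: 0.0855
shift before turn [-0.1174 -0.1222  0.1614] shift after turn [-0.1143 -0.114   0.1695] turn [ 0.7798 -3.2156  2.964 ] rows>=3.7
shift before turn [-0.1174 -0.1222  0.1614] shift after turn [0.1143 0.114  0.1695] turn [   4.9683    1.2049 -176.9626] rows>=16.5
[ 0.1024 -0.576   2.3837 -0.9097  0.8581 -0.3133]
```

```bash
python3 -m jog '[1,-0.0235,-0.0244,0.0323,0,0,0, 1,-0.0235,-0.0244,0.0323,0,0,0, 1,-0.0235,-0.0244,0.0323,0,0,0, 1,-0.0235,-0.0244,0.0323,0,0,0, 1,-0.0235,-0.0244,0.0323,0,0,0, 1,0,0,0,0.8,-3.2,3, 1,0,0,0,0,0,0]'
python3 - <<'E'
from h import *
z,y=dirs(34); to(G+.017*z-.10*z,z,y); print(ctrl.get_obs()["q"])
p=ctrl.get_image("top"); s=ctrl.get_image("scene"); o=ctrl.get_obs()
R=Ro.from_rotvec(o["tool_rot"]).as_matrix(); T=o["tool_pos"]-.031*R[:,2]
ims=[]
for q in (p,s):
    c=px(q,[T,T+.1*R[:,2],G,TIP]); x,y0=[int(v) for v in px(q,G)[0]]
    im=cv2.resize(q["image"][y0-50:y0+50,x-50:x+50],(400,400),interpolation=2)
    for k,v in enumerate(c): cv2.circle(im,tuple(int(i) for i in (v-[x-50,y0-50])*4),3,[(255,255,0),(0,255,0),(0,0,255),(255,0,255)][k],1)
    ims.append(im)
cv2.imwrite("pics/l.png",np.hstack(ims))
E
```

```text
t: 25.98
tool_pos: [0.5799, -0.2852, 0.1745]
tool_rot: [0.822, 2.035, -0.433]
contact_force: [-0.3, 0.2, 0.5]
opening: 0.0853
shift before turn [0.0035 0.0016 0.0004] shift after turn [0.0035 0.0017 0.0004] turn [-0.1114  0.1151 -0.3125] rows>=0.1
shift before turn [0.0035 0.0016 0.0004] shift after turn [-0.0035 -0.0017  0.0004] turn [  0.1805   0.1746 179.6873] rows>=16.8
[-0.4483 -0.3414  2.2494 -0.7705  0.3782 -0.653 ]
```

View pics/l.png

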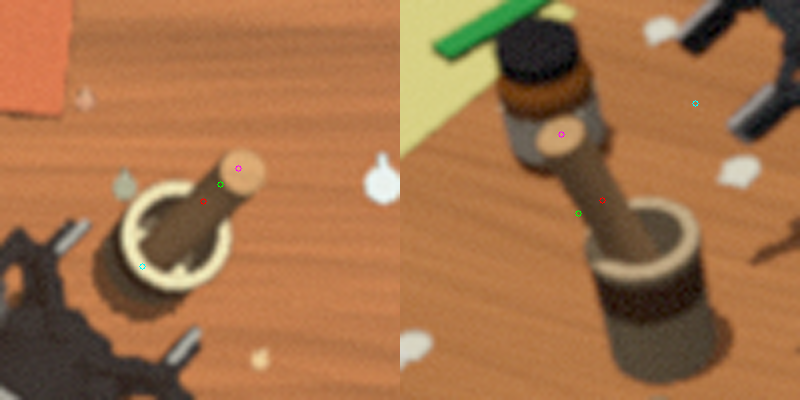

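Top view: open fingertips at (85,225) and (198,333) straddle the line of the pin. Allowing for the open fingers, they match the corrected tool model in both views. I advance, grip and draw the pin out along its axis.

```bash
python3 -m jog '[1,0.003,0.003,0.05,0,0,0, 1,0,0,0.035,0,0,0, 1,0,0,0.015,0,0,0, 1,0,0,0,0,0,0, 0,0,0,0,0,0,0, 0,0,0,0,0,0,0, 0,0,0,0,0,0,0, 0,0,0,0,0,0,0]' 60
python3 - <<'E'
from h import *
z,y=dirs(34); to(G+.017*z,z,y)
o=ctrl.get_obs(); R=Ro.from_rotvec(o["tool_rot"]); print("lift .12 in tool axes",R.inv().apply(U*.12),o["q"])
E
```

```text
t: 27.08
tool_pos: [0.6412, -0.3392, 0.1226]
tool_rot: [0.822, 2.039, -0.424]
contact_force: [-1.5, 1.2, 1.7]
opening: 0.0282
shift before turn [ 0.006  -0.0015  0.0038] shift after turn [ 0.0061 -0.0015  0.0038] turn [ 0.2427 -0.1754 -0.4344] rows>=0.1
shift before turn [ 0.006  -0.0015  0.0038] shift after turn [-0.0061  0.0015  0.0038] turn [ -0.2748  -0.3803 179.565 ] rows>=16.8
lift .12 in tool axes [-0.1126  0.001  -0.0414] [-0.4989 -0.0464  2.0978 -1.0235  0.2487 -0.4043]
```

```bash
python3 -m jog '[0,-0.015,0,-0.0055,0,0,0, 0,-0.028,0,-0.0103,0,0,0, 0,-0.028,0,-0.0103,0,0,0, 0,-0.028,0,-0.0103,0,0,0, 0,-0.028,0,-0.0103,0,0,0, 0,0,0,0,0,0,0]'
python3 - <<'E'
from h import *
o=ctrl.get_obs(); R=Ro.from_rotvec(o["tool_rot"]).as_matrix(); print(o["q"],R)
s=ctrl.get_image("scene"); p=ctrl.get_image("top")
for n,q in (("t",p),("s",s)):
    for t in ("pin","pin_jar"): print(n,t,[([round(float(v)) for v in d["box"]],round(d["p"],2)) for d in ctrl.boxes_of(t,q)])
E
```

```text
t: 27.82
tool_pos: [0.6653, -0.3636, 0.2574]
tool_rot: [0.821, 2.034, -0.424]
contact_force: [-1.0, -0.5, -0.1]
opening: 0.0286
[-0.5182 -0.1556  1.95   -0.4903  0.4266 -0.9723] [[-0.3977  0.6904  0.6043]
 [ 0.3913  0.7234 -0.5689]
 [-0.8299  0.0102 -0.5578]]
t pin [([414, 354, 62, 54], 0.76), ([448, 173, 27, 24], 0.58)]
t pin_jar []
s pin [([266, 175, 66, 20], 0.82), ([172, 202, 45, 69], 0.78)]
s pin_jar [([207, 256, 32, 46], 0.72)]
```

```bash
cat >> h.py <<'E'
UT=np.array([-.938,0,-.345]); MT=np.array([.0417,0,0])
def place(mid,yaw=7.7):
    y=np.array(az(yaw)); d=np.array(az(yaw-90)); z=-.345*d-.939*Z; z/=np.linalg.norm(z)
    R=np.c_[np.cross(y,z),y,z]; to(np.array(mid)-R@MT,z,y)
E
python3 - <<'E'
from h import *
place([.502,.0142,.20])
E
```

```text
shift before turn [ 0.2785  0.1426 -0.2386] shift after turn [ 0.3114 -0.1092  0.2142] turn [13.0439 72.5268 39.3933] rows>=7.8
shift before turn [ 0.2785  0.1426 -0.2386] shift after turn [-0.3114  0.1092  0.2142] turn [ -87.3407   15.7082 -112.6254] rows>=13.4
```

```bash
python3 -m jog '[0,-0.0332,0,-0.0223,0,0,0, 0,0.0209,0.0057,-0.0369,0,0,0, 0,0.0209,0.0057,-0.0369,0,0,0, 0,0.0209,0.0057,-0.0369,0,0,0, 0,0,0,0,0,0,0]' && python3 -m jog '[0,0,0,0,1.45,8.06,4.38, 0,0,0,0,1.45,8.06,4.38, 0,0,0,0,1.45,8.06,4.38, 0,0,0,0,1.45,8.06,4.38, 0,0,0,0,1.45,8.06,4.38, 0,0,0,0,1.45,8.06,4.38, 0,0,0,0,1.45,8.06,4.38, 0,0,0,0,1.45,8.06,4.38, 0,0,0,0,1.45,8.06,4.38, 0,0,0,0,0,0,0]'
python3 - <<'E'
from h import *
place([.502,.0142,.12]); print(ctrl.get_obs()["q"])
E
```

```text
t: 28.75
tool_pos: [0.5831, -0.2614, 0.303]
tool_rot: [0.82, 2.041, -0.423]
contact_force: [0.7, -0.6, -1.2]
opening: 0.0283
t: 30.0
tool_pos: [0.584, -0.266, 0.2996]
tool_rot: [-1.884, -2.148, -0.334]
contact_force: [0.0, 0.5, -1.3]
opening: 0.0284
shift before turn [ 0.1672 -0.0444  0.2991] shift after turn [ 0.1674 -0.0438  0.2991] turn [ 0.0257 -0.0097 -0.1886] rows>=5.5
shift before turn [ 0.1672 -0.0444  0.2991] shift after turn [-0.1674  0.0438  0.2991] turn [ -0.0152  -0.0403 179.8114] rows>=16.8
[-0.6621  0.2048  1.3149  0.2555  1.8692 -0.7481]
```

```bash
python3 -m jog '[0,0.0279,-0.0074,0.0498,0,0,0, 0,0.0279,-0.0074,0.0498,0,0,0, 0,0.0279,-0.0074,0.0498,0,0,0, 0,0.0279,-0.0074,0.0498,0,0,0, 0,0.0279,-0.0074,0.0498,0,0,0, 0,0.0279,-0.0074,0.0498,0,0,0, 0,0,0,0,0,0,0, 0,0,0,0,0,0,0]'
python3 - <<'E'
from h import *
place([.502,.0142,.05]); print(ctrl.get_obs()["q"])
s=ctrl.get_image("scene"); p=ctrl.get_image("top")
cv2.imwrite("pics/m.png",s["image"])
for n,q in (("t",p),("s",s)):
    for t in ("pin","guide_a","pin_jar"): print(n,t,[([round(float(v)) for v in d["box"]],round(d["p"],2)) for d in ctrl.boxes_of(t,q)])
o=ctrl.get_obs(); R=Ro.from_rotvec(o["tool_rot"]).as_matrix(); T=o["tool_pos"]-.031*R[:,2]; M=T+R@MT; d=R@UT
print("pred mid",M,"axis",d)
for q in (p,s): print(px(q,[M+.1*d,M-.1*d]))
E
```

```text
t: 31.0
tool_pos: [0.5067, -0.0121, 0.0813]
tool_rot: [-1.883, -2.158, -0.337]
contact_force: [0.8, -0.7, -1.2]
opening: 0.0279
shift before turn [-0.0271 -0.0016  0.0697] shift after turn [-0.0274 -0.0012  0.0696] turn [0.2841 0.2465 0.1549] rows>=1.2
shift before turn [-0.0271 -0.0016  0.0697] shift after turn [0.0274 0.0012 0.0696] turn [  -0.3869    0.4459 -179.8441] rows>=16.8
[-0.3618 -0.0407  1.9462  0.311   1.4104 -0.5751]
t pin [([286, 238, 57, 16], 0.6), ([414, 354, 61, 54], 0.56)]
t guide_a [([268, 244, 16, 76], 0.93), ([505, 321, 34, 74], 0.84)]
t pin_jar [([417, 204, 34, 30], 0.86)]
s pin [([253, 179, 43, 16], 0.84), ([335, 240, 79, 18], 0.67), ([508, 302, 35, 32], 0.32), ([342, 364, 68, 33], 0.27)]
s guide_a [([360, 274, 22, 53], 0.95), ([180, 179, 55, 34], 0.87), ([302, 265, 23, 48], 0.86)]
s pin_jar [([206, 256, 32, 48], 0.85), ([507, 302, 34, 29], 0.29)]
pred mid [0.5025 0.0158 0.1243] axis [ 0.1329 -0.9906  0.0029]
[[332.6562 230.8864]
 [255.2612 239.9382]]
[[294.3416 231.0262]
 [374.1234 242.3814]]
```

```bash
python3 - <<'E'
from h import *
a=cv2.imread("pics/scene0.png"); b=cv2.imread("pics/m.png")
for u in (300,316,350,362,371): 
    print(u,"now R",b[222:264,u,2].tolist()); print("   was R",a[222:264,u,2].tolist())
E
```

```text
300 now R [88, 89, 77, 67, 66, 57, 39, 37, 31, 29, 26, 18, 30, 57, 73, 79, 86, 89, 117, 135, 168, 178, 179, 162, 124, 102, 100, 99, 98, 102, 105, 102, 100, 112, 114, 110, 113, 114, 116, 121, 117, 120]
   was R [162, 163, 171, 168, 166, 164, 167, 166, 162, 166, 166, 169, 169, 170, 168, 168, 168, 171, 177, 177, 177, 173, 171, 172, 166, 171, 173, 169, 168, 168, 174, 173, 169, 173, 183, 187, 191, 197, 200, 201, 201, 201]
316 now R [52, 45, 29, 19, 2, 32, 73, 144, 181, 187, 183, 168, 137, 110, 92, 79, 70, 68, 49, 44, 37, 52, 93, 119, 132, 131, 131, 132, 131, 131, 131, 128, 127, 127, 126, 126, 127, 125, 127, 128, 128, 127]
   was R [168, 165, 164, 163, 164, 165, 166, 180, 195, 200, 198, 199, 197, 197, 199, 197, 197, 195, 197, 200, 202, 202, 204, 205, 205, 205, 205, 206, 208, 207, 206, 206, 206, 204, 205, 204, 203, 204, 205, 206, 205, 204]
350 now R [102, 99, 99, 101, 101, 99, 105, 137, 164, 171, 173, 190, 205, 214, 218, 217, 211, 202, 185, 175, 156, 134, 113, 148, 192, 210, 211, 213, 211, 212, 212, 212, 215, 218, 216, 218, 217, 216, 218, 206, 177, 145]
   was R [172, 174, 169, 168, 171, 17
[... 364 characters left out ...]
209, 208, 210, 209, 208, 191, 143, 122]
   was R [171, 169, 173, 171, 167, 169, 170, 174, 168, 167, 162, 158, 160, 179, 201, 203, 207, 207, 206, 208, 207, 207, 205, 207, 206, 207, 207, 205, 206, 207, 209, 208, 209, 206, 205, 208, 205, 207, 209, 206, 208, 205]
371 now R [192, 184, 181, 181, 182, 180, 178, 176, 178, 180, 182, 178, 178, 172, 186, 205, 212, 214, 216, 212, 198, 185, 170, 152, 133, 116, 136, 163, 158, 162, 158, 154, 152, 163, 180, 180, 181, 185, 188, 189, 183, 184]
   was R [180, 175, 168, 170, 172, 169, 168, 166, 169, 170, 170, 168, 165, 165, 172, 192, 204, 205, 205, 203, 202, 195, 188, 184, 181, 180, 174, 165, 151, 150, 152, 144, 144, 154, 167, 171, 171, 176, 175, 178, 175, 172]
```

```bash
python3 -m jog '[0,-0.0135,-0.001,0.035,0,0,0, 0,-0.0095,-0.0006,0.0245,0,0,0, 0,-0.004,0,0.01,0,0,0, 0,0,0,0,0,0,0, 0,0,0,0,0,0,0]'
python3 - <<'E'
from h import *
place([.502,.0142,.043])
o=ctrl.get_obs(); print(o["contact_force"]); R=Ro.from_rotvec(o["tool_rot"]).as_matrix(); print(R.T@[0,0,-.001]); T=o["tool_pos"]-.031*R[:,2]; print(T+R@MT)
E
python3 -m jog '[0,-0.0007,0,0.0019,0,0,0, 0,0,0,0,0,0,0]'; python3 -m jog '[0,-0.0003,0,0.001,0,0,0, 0,0,0,0,0,0,0]'
```

```text
t: 32.02
tool_pos: [0.5059, -0.0139, 0.0071]
tool_rot: [-1.883, -2.156, -0.338]
contact_force: [0.5, -0.5, -0.3]
opening: 0.0283
shift before turn [-0.0027 -0.0001  0.0071] shift after turn [-0.0027 -0.0001  0.0071] turn [0.2783 0.1647 0.0712] rows>=0.1
shift before turn [-0.0027 -0.0001  0.0071] shift after turn [0.0027 0.0001 0.0071] turn [  -0.2585    0.437  -179.928 ] rows>=16.8
[ 0.4523 -0.4767 -0.2545]
[-0.0003 -0.      0.0009]
[0.5019 0.0144 0.0505]
t: 32.28
tool_pos: [0.5051, -0.0136, 0.0043]
tool_rot: [-1.883, -2.155, -0.337]
contact_force: [0.5, -0.9, -0.3]
opening: 0.0282
t: 32.52
tool_pos: [0.5047, -0.0134, 0.0027]
tool_rot: [-1.882, -2.154, -0.336]
contact_force: [-0.0, -0.9, -0.4]
opening: 0.0281
```

```bash
python3 -m jog '[0,-0.0003,0,0.001,0,0,0, 0,0,0,0,0,0,0]'|sed -n '2p;4p'; python3 -m jog '[0,-0.0003,0,0.001,0,0,0, 0,0,0,0,0,0,0]'|sed -n '2p;4p'; python3 -m jog '[0,-0.0003,0,0.001,0,0,0, 0,0,0,0,0,0,0]'|sed -n '2p;4p'
```

```text
tool_pos: [0.5047, -0.0133, 0.0016]
contact_force: [-0.1, 0.5, -0.7]
tool_pos: [0.5048, -0.0133, 0.0008]
contact_force: [-0.3, -0.3, -0.5]
tool_pos: [0.5049, -0.0133, -0.0]
contact_force: [-2.5, -1.4, 2.3]
```

```bash
python3 -m jog '[0.42,0,0,0,0,0,0, 0.5,0,0,0,0,0,0, 0.7,0,0,0,0,0,0, 0.8,0,0,0,0,0,0, 0.8,0,0,-0.02,0,0,0, 0.8,0,0,-0.05,0,0,0, 0.8,0,0,-0.06,0,0,0, 0.8,0,0,-0.06,0,0,0, 0.8,0,0,0,0,0,0]'
python3 - <<'E'
from h import *
o=ctrl.get_obs(); R=Ro.from_rotvec(o["tool_rot"]).as_matrix(); print("to (.45,-.28,.35) shift:",R.T@(np.array([.45,-.28,.35])-o["tool_pos"]))
s=ctrl.get_image("scene"); p=ctrl.get_image("top")
for n,q in (("t",p),("s",s)):
    for t in ("pin","guide_a","pin_jar","board"): print(n,t,[([round(float(v)) for v in d["box"]],round(d["p"],2)) for d in ctrl.boxes_of(t,q)])
E
```

```text
t: 34.4
tool_pos: [0.5164, -0.0805, 0.1843]
tool_rot: [-1.889, -2.162, -0.342]
contact_force: [1.0, -0.1, -0.6]
opening: 0.0681
to (.45,-.28,.35) shift: [-0.1217 -0.09   -0.2208]
t pin [([298, 240, 74, 14], 0.88), ([472, 262, 34, 25], 0.52)]
t guide_a [([504, 320, 34, 69], 0.88), ([272, 244, 17, 75], 0.6), ([321, 238, 11, 73], 0.58)]
t pin_jar [([420, 200, 25, 23], 0.82)]
t board []
s pin [([333, 259, 78, 26], 0.83), ([267, 174, 63, 21], 0.77)]
s guide_a [([304, 260, 27, 55], 0.93), ([362, 271, 20, 58], 0.84), ([177, 179, 53, 35], 0.62)]
s pin_jar [([206, 255, 31, 45], 0.69)]
s board [([330, 270, 86, 85], 0.59)]
```

```bash
python3 -m jog '[0.8,-0.0243,-0.018,-0.0442,0,0,0, 0.8,-0.0243,-0.018,-0.0442,0,0,0, 0.8,-0.0243,-0.018,-0.0442,0,0,0, 0.8,-0.0243,-0.018,-0.0442,0,0,0, 0.8,-0.0243,-0.018,-0.0442,0,0,0, 0.8,0,0,0,0,0,0, 0.8,0,0,0,0,0,0]'
python3 - <<'E'
from h import *
s=ctrl.get_image("scene"); p=ctrl.get_image("top")
for n,q in (("t",p),("s",s)):
    for t in ("pin","guide_a","pin_jar"):
        for d in ctrl.boxes_of(t,q):
            b=[float(v) for v in d["box"]]
            z={"pin":.043,"guide_a":.025,"pin_jar":.06}[t]; W=w(q,b[:2],z)-[.502,.0142,0]
            c,sn=np.cos(np.radians(7.7)),np.sin(np.radians(7.7))
            print(n,t,np.round(b,1),round(d["p"],2),"board xy",(np.array([[c,sn],[-sn,c]])@W[:2]*1000).round(0))
# predicted boxes for the ideal layout
B=Ro.from_euler('z',7.7,degrees=True)
def box(q,C,h):
    X=[B.apply(np.array(C)+np.array([i,j,k])*h)+[.502,.0142,0] for i in(-1,1) for j in(-1,1) for k in(-1,1)]
    u=px(q,X); return np.r_[(u.min(0)+u.max(0))/2,np.ptp(u,axis=0)].round(1)
for q in (p,s): print("ideal pin",box(q,[0,0,.043],[.013,.1,.013]),"A",box(q,[0,.0694,.023],[.1,.0125,.005]),"B",box(q,[0,-.074,.023],[.1,.0125,.005]))
for v in range(205,275,6):
    r=p["image"][v,258:345]; print(v,r[:,0].tolist()[::2])
E
```

```text
t: 35.78
tool_pos: [0.4486, -0.2777, 0.3428]
tool_rot: [-1.881, -2.153, -0.337]
contact_force: [-0.1, 0.2, -0.3]
opening: 0.068
t pin [297.6 239.8  76.1  18.9] 0.7 board xy [-5. -4.]
t guide_a [272.8 243.7  16.9  73.3] 0.75 board xy [-6. 66.]
t guide_a [503.9 325.   31.6  62.2] 0.69 board xy [-298. -530.]
t guide_a [325.4 236.7  17.   74.8] 0.62 board xy [ -4. -80.]
t pin_jar [416.4 202.3  34.2  31. ] 0.93 board xy [  57. -332.]
t pin_jar [269.3 147.8  44.4   9.6] 0.56 board xy [251.  43.]
t pin_jar [295.5 242.8  76.   19.3] 0.27 board xy [-14.   2.]
s pin [266.5 176.1  65.6  23. ] 0.97 board xy [-300. -258.]
s pin [332.2 261.4  77.3  24.5] 0.7 board xy [8. 0.]
s pin [340.9 364.7  67.6  30.8] 0.39 board xy [307.  74.]
s guide_a [303.1 262.5  26.8  58.2] 0.96 board xy [ 10. -76.]
s guide_a [361.4 272.5  20.6  56.3] 0.94 board xy [15. 78.]
s guide_a [179.1 179.1  46.8  34.6] 0.77 board xy [-255. -523.]
s guide_a [455.7 289.2  33.4  45.9] 0.21 board xy [ 24. 315.]
s guide_a [332.5 260.8  76.2  18.9] 0.16 board xy [-11.  -2.]
s pin_jar [204.7 254.7  31.7  49.6] 0.82 board xy [  65. -320.
[... 2035 characters left out ...]
 131, 110, 121, 131, 132, 129, 79, 77, 78, 78, 76, 81, 78]
259 [78, 78, 74, 73, 122, 135, 125, 126, 130, 118, 141, 160, 156, 153, 143, 137, 137, 144, 152, 149, 144, 150, 156, 145, 141, 151, 146, 146, 148, 148, 148, 150, 116, 122, 128, 139, 131, 94, 77, 77, 78, 78, 79, 80]
265 [82, 79, 82, 82, 99, 163, 124, 125, 128, 129, 119, 160, 159, 151, 141, 142, 134, 140, 151, 149, 144, 149, 156, 143, 141, 150, 143, 140, 153, 150, 146, 154, 139, 128, 122, 131, 134, 109, 76, 76, 82, 75, 78, 76]
271 [75, 74, 74, 73, 68, 142, 125, 123, 127, 125, 127, 157, 160, 152, 144, 140, 137, 139, 150, 152, 144, 150, 153, 144, 143, 146, 146, 134, 149, 153, 149, 156, 143, 131, 124, 126, 129, 132, 80, 73, 75, 76, 77, 77]
```

```bash
python3 -c "
from station import ctrl
print(ctrl.finish_job())"
```

```text
the job is handed in; nothing more can be done
None
```

The job is handed in: both guide sticks lie on the board, the rolling pin lies across their middles, and the jar is still standing where it was. I don't have the verdict, because the hand-in reports none.

**How it went:** The first grasp closed on nothing. Probing the bench showed that the real fingertips sit 31 mm behind the reported TCP, and I corrected every later move for that. I used 36 s of the 72 s, and no force reading I printed passed about 30 N; that one was the bench probe.

**Last checks**, relative to the board; after using up all 12 picture views I checked from detector boxes and pixel values alone:

| Item | Result | Limit |
|---|---|---|
| Left stick, distance from centre line | 65–78 mm (two cameras) | 57–88 mm |
| Right stick, distance from centre line | 76–80 mm, close to the board's right edge | 57–88 mm |
| Stick position along the board | −6 to +15 mm | ±40 mm |
| Pin, across the board | −4 to 0 mm | ±22 mm |
| Pin, along the board | −5 to +8 mm | ±60 mm |
| Pin height at first contact | about 43 mm | 38–48 mm |

- **Direction:** The sticks' edges run parallel to the board's in the picture, and the pin's outline fits one lying square.
- **Pin:** The rise in force at first contact before release was only about 3 N. I inferred that it rests on both sticks from its height and outline, and did not measure it separately.
- **Jar:** The pin jar's detected boxes match its starting ones within a pixel or two. I did not re-measure the other bench items.
- **Disagreements:** The two cameras differ by 3–20 mm on some positions, all well inside the limits.

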